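# Collect the cutters from the child-proof cupboard

## Robot

A 6-joint arm with a two-finger parallel gripper is mounted at the origin on a cart in front of the work surface, level with it; the furniture and walls round the work are solid. World frame = base frame: x ahead of the robot, y to its left, z up, the work surface at z = 0. Lengths are in m, angles in rad, forces in N, time in s.
With the tool pointing down it reaches from about 0.275 to 0.825 m from the base axis. Payload 4.9 kg.
Tool frame: the origin (TCP) lies midway between the tips of the shut fingers; the grasp point (between the pads) lies 19 mm behind it (grip_point_offset is the distance from the TCP to the grasp point, in m); z points along the fingers, y is the line along which they close (so a half turn about z gives the same grasp; the last joint's range is limited). The gripper opens to 85 mm and grips with 20 to 120 N. Pads are 22 mm wide; open, the fingers measure 114 mm over their backs; the gripper's body (76 mm by 85 mm) begins 54 mm behind the grasp point. The pads swing forward as they close: fully open they stand 13 mm farther back than shut.
Start: joints at [-1.356, 0.326, -0.193, 1.052, 0, 1.437], TCP at [0.188, -0.517, 0.231] pointing down, gripper open.
Joint ranges: [-2.65, 2.65], [-0.97, 1.79], [-1.3, 1.35], [-1.93, 2.1], [-1.47, 1.37], [-3.14, 3.14]. Speed limits (rad/s): [2.57, 2.57, 3.14, 3.14, 3.14, 3.14].

## Interface

Orientations are given as a rotation vector (axis times angle).
In Python, from cell import * gives the robot as it stands. Calls block until the motion is done:
- movep(position, orientation): joint-space move of the TCP to a pose.
- move_l(position, velocity=0.15, rot=None, until_force=None): straight line of the TCP; rot=None keeps the orientation; velocity is the mean speed in m/s. With until_force (N) it stops when the force on the tool has changed by that much, and returns True; else False.
- set_joints(angles): joint-space move.
- let_go() and grab(newtons=None): open the fingers fully, or close them until they stop; newtons is the grip in N (None keeps the last).
- sleep(seconds).
- ik(position, orientation): joint angles nearest the present ones, or None.
- get_state(): the state.
- grab_frame(name): name is "side" or "top"; returns a dict with "img" (384x512x3 uint8, red, green, blue), "fx", "fy", "cx", "cy" (pixels), "cam_to_world" (4x4, takes a point from camera to world coordinates). Camera axes: x right, y down, z forward; pixel columns grow to the right and rows downward; lengths in m; the calibration is good to about 2 mm. A picture is of the moment at which its call begins. There is no depth.
A pose or a line that the arm cannot do raises MotionError and nothing moves.
- sign_off(): hands the job in; it is judged then, once.
Trained networks look in the newest picture that a camera, given by its name, has taken for a name from the list of things; names that differ only in an ending like _2 or _b are one class to them, and where a whole thing is asked for, a point or a joint stands for the part that bears it (a point fixed in the world has none). Each returns a list of dicts, best first, with "score" (0 to 1); they miss things now and then, are a little off and sometimes report something else, mostly with a low value. They report only what shows in the picture. A call takes as long as a camera call. They do not tell look-alikes from the thing itself.
- spot_in(camera, name): "centre" ([column, row] in pixels, amid what is visible of it).
- silhouettes(camera, name): "mask" (384x512 bool, what is visible of it) and "centre" ([column, row] in pixels, amid what is visible of it).
- tip_of(camera, name): "centre" ([column, row] in pixels: a listed point, or the origin of a listed thing).
The state is a dict: "clock": time; "q": joint angles; "joint_velocities": joint speeds; "tau": joint torques, N m; "position": TCP position; "eef_rot": TCP orientation; "contact_force": force on the tool from outside, world axes, zero at the start; "wrist_torque": the same for the moment, N m; "finger_gap": opening from 0.0 (shut) to 1.0 (fully open); "grasp_force": force on a finger pad.
Only numpy, scipy, OpenCV 4.12 (cv2) and the standard library are available. Lean on these libraries where they do the work, as an engineer would, in place of code of your own. Each camera call takes 0.05 s, during which the arm holds its last target. There are 200 camera calls.

## Task

Some of the three capped pots in the little child-proof cupboard hold a face cutter. Open the cupboard: pull the door out as far as the hidden safety catch lets it, press the catch arm down through the gap and pull on until the door stands wide open; then look under the caps and set every cutter you find in the upturned jam-jar lid. Finally put a cap fully home on each pot and shut the door completely, so that the catch is engaged again, without knocking over any of the glue bottles round about.

Things in the scene. Friction and masses are not known exactly. Their poses are not given: they have to be found in the camera images.
- cupboard: Fixed bench cupboard of pale wood, 260 mm wide (y), 170 mm deep, 125 mm high with a 9 mm roof. Origin: under its centre at table height. x points to its back, y to its left, z up. Its front edges lie at x = -80 mm; the door covers the whole front and is hinged on the left.
- door (a joint): The door's hinge, vertical: 0 = shut, grows as the free (right) side swings out towards the robot, end stop 1.75 rad. A stiff hinge: it stays where it is left (about 0.12 N m of friction). With the catch engaged it stops at about 0.25 rad, a gap of some 53 mm at the catch.
- door_hinge (a point): Point on the hinge axis at the height of the door's top. Its frame turns with the door: y from free edge to hinge, x from outer face inwards, z up. In it the panel is 12 mm thick (x -13 to -1 mm) and runs from y = +2 to -254 mm; the tray inside covers x 0 to 151, y -10 to -182 mm, floor 91 mm below this point; the 70 mm of panel next to the free edge are bare inside but for the catch.
- door_handle (a point): Middle of the door's steel bar handle: level bar 80 mm long along the door's width, about 10 mm thick, its axis 35 mm in front of the outer face and 21 mm below the door's top edge; 165 mm from the hinge axis.
- catch (a joint): White plastic arm hinged on the door's inner face, pointing inwards under the roof: 0 = up (spring), grows as it is pressed down, stop 0.40 rad. Its hook, 70 mm from the pivot, holds the door at the gap until the arm is down by about 0.2 rad (4 to 7 N at the pad); keep it down till the door has passed 0.34 rad. When the door is shut, its ramp rides under the striker and it clicks up by itself.
- catch_pad (a point): Round thumb pad (18 mm wide) on top of the catch arm, its top centre, where a fingertip presses: 32 mm inside the door's inner face, 34 mm below the door's top, 212 mm from the hinge axis, 24 mm from the arm's pivot, whose bracket stands 12 mm out from the door. Freed when 5 mm down, stops 9 mm down. With the door at the gap it lies open to the sky between door and cupboard.
- pot_1 (a point): Seat of the pot nearest the free edge of the door: where the underside of a cap's rim rests, on the axis. Three identical grey pots are screwed to the door's tray and swing out with it: flange 57 mm across, 6 mm high, above it a tapered collar 8 mm high, 37 mm across at its foot, 32 mm at its rim, 27 mm inside; inner floor level with this point.
- pot_2 (a point): Seat of the pot nearest the hinge: where the underside of a cap's rim rests, on the axis. Three identical grey pots are screwed to the door's tray and swing out with it: flange 57 mm across, 6 mm high, above it a tapered collar 8 mm high, 37 mm across at its foot, 32 mm at its rim, 27 mm inside; inner floor level with this point.
- pot_3 (a point): Seat of the pot farthest from the door panel: where the underside of a cap's rim rests, on the axis. Three identical grey pots are screwed to the door's tray and swing out with it: flange 57 mm across, 6 mm high, above it a tapered collar 8 mm high, 37 mm across at its foot, 32 mm at its rim, 27 mm inside; inner floor level with this point.
- cap_1: Identical loose deep cap (at the start on pot_1; any cap fits any pot): 48 mm across, 43 mm inside, 48 mm high, with a round knob on top 13 mm across and 24 mm high (48 to 72 mm above the rim). Origin: centre of the rim's underside, z up. It drops over the pot's collar with 3 mm play all round. It hides what stands in the pot. 30 g.
- cap_2: Identical loose deep cap (at the start on pot_2; any cap fits any pot): 48 mm across, 43 mm inside, 48 mm high, with a round knob on top 13 mm across and 24 mm high (48 to 72 mm above the rim). Origin: centre of the rim's underside, z up. It drops over the pot's collar with 3 mm play all round. It hides what stands in the pot. 30 g.
- cap_3: Identical loose deep cap (at the start on pot_3; any cap fits any pot): 48 mm across, 43 mm inside, 48 mm high, with a round knob on top 13 mm across and 24 mm high (48 to 72 mm above the rim). Origin: centre of the rim's underside, z up. It drops over the pot's collar with 3 mm play all round. It hides what stands in the pot. 30 g.
- cutter_1: Steel face cutter that may be in pot_1 (absent in some starts): toothed round head 24 mm across, 12 mm high, on top of it an upright shank 10 mm across, 30 mm high. Origin: centre of the head's underside, z along the shank. It stands in its pot head down, the shank's top 34 mm above the pot's rim once the cap is off. 45 g.
- cutter_2: Steel face cutter that may be in pot_2 (absent in some starts): toothed round head 24 mm across, 12 mm high, on top of it an upright shank 10 mm across, 30 mm high. Origin: centre of the head's underside, z along the shank. It stands in its pot head down, the shank's top 34 mm above the pot's rim once the cap is off. 45 g.
- cutter_3: Steel face cutter that may be in pot_3 (absent in some starts): toothed round head 24 mm across, 12 mm high, on top of it an upright shank 10 mm across, 30 mm high. Origin: centre of the head's underside, z along the shank. It stands in its pot head down, the shank's top 34 mm above the pot's rim once the cap is off. 45 g.
- dish: Jam-jar lid with a red checked rim, lying upturned as a loose dish, 93 mm across, 14 mm high, floor 2 mm thick, about 74 mm clear inside. Origin: centre of its underside.
- pva_bottle: Bystander: oval white glue bottle with a red nozzle, 35x58x157 mm. Origin: centre of its underside.
- ca_bottle: Bystander: slim white and green glue bottle with a tall cap, 30 mm across, 127 mm high. Origin: centre of its underside.
- glue_white: Bystander: round glue bottle with a red nozzle, 52 mm across, 130 mm high. Origin: centre of its underside.
There are look-alikes about, which are no part of the job. Leave any black or purple look-alike of the dish alone.

How it is judged:
By the outcome, as a careful person would: the job done as asked, in the order asked, and still so for the second after the job is handed in, with the robot touching nothing.
Of cutter_1, cutter_2, cutter_3 only 1 to 3 are there at a start; the rules pass over those that are not, and their reading is None.
At some moment in a run one of dish may be knocked a few centimetres aside while the robot is not near it.
It also fails if it takes over 210 s, if anything falls off the work surface, if the arm or the gripper's body presses on something with over 40 N, if the wrist force passes 120 N, or if a joint passes its speed limit or range.

## Working session

There is one attempt and no reset: what is moved stays moved. The work goes in short steps, each a Python script; the robot and the scene stay as the last script left them, time stands still between calls to the robot, and variables do not carry over. Pictures are saved under pics/ and viewed, at most 14 in all, crops included, and the job is handed in when it is done.

```bash
ls; mkdir -p pics; python3 - <<'E'
from cell import *
import cv2,numpy as np
for c in ("side","top"):
    f=grab_frame(c); cv2.imwrite(f"pics/{c}0.png",f["img"][:,:,::-1])
    print(c,f["fx"],f["fy"],f["cx"],f["cy"],np.round(f["cam_to_world"],4).tolist())
    for n in ("cupboard","door_hinge","door_handle","catch_pad","pot_1","cap_1","dish","pva_bottle","ca_bottle","glue_white"):
        print(n,[(np.round(d["centre"]).tolist(),round(d["score"],2)) for d in tip_of(c,n)][:4])
print(get_state())
E
```

```text
pics
side 461.46724270065334 461.46724270065334 254.07531064546438 194.42552671384917 [[-0.978, -0.1089, 0.1781, 0.2995], [-0.2086, 0.545, -0.8121, 1.2059], [-0.0086, -0.8314, -0.5557, 1.0304], [0.0, 0.0, 0.0, 1.0]]
cupboard [([189.0, 263.0], 0.7)]
door_hinge [([205.0, 263.0], 0.97)]
door_handle [([228.0, 233.0], 0.88)]
catch_pad []
pot_1 [([196.0, 254.0], 0.61)]
cap_1 []
dish [([288.0, 209.0], 0.75), ([262.0, 235.0], 0.66), ([298.0, 262.0], 0.58), ([323.0, 158.0], 0.52)]
pva_bottle [([254.0, 182.0], 0.46)]
ca_bottle [([256.0, 193.0], 0.73)]
glue_white [([196.0, 326.0], 0.64)]
top 435.10639436549883 435.10639436549883 258.03799767908004 186.25385303503066 [[-0.3593, -0.7703, 0.5269, -0.3645], [-0.9332, 0.3029, -0.1934, 0.2322], [-0.0106, -0.5611, -0.8276, 1.6042], [0.0, 0.0, 0.0, 1.0]]
cupboard [([188.0, 190.0], 0.8)]
door_hinge [([163.0, 198.0], 0.58)]
door_handle [([204.0, 195.0], 0.9)]
catch_pad []
pot_1 [([193.0, 183.0], 0.92), ([177.0, 194.0], 0.7)]
cap_1 []
dish [([384.0, 202.0], 0.87), ([247.0, 213.0], 0.86), ([236.0, 257.0], 0.56), ([294.0, 214.0], 0.53)]
pva_bottle []
ca_bottle []
glue_white [([144.0, 222.0], 0.66)]
{'clock': 1.1, 'q': array([-1.35621230e+00,  3.26201466e-01, -1.92618959e-01,  1.05199629e+00,
        2.44789320e-05,  1.43657355e+00]), 'joint_velocities': array([-0.00270107,  0.00016049, -0.00042437, -0.00038688,  0.00302172,
       -0.00114224]), 'tau': array([-3.39034123e-04, -4.43337822e+01,  2.62761158e+01,  1.05280251e-03,
       -3.08281378e-04,  2.71089114e-06]), 'position': array([ 0.18798512, -0.51688615,  0.23127283]), 'eef_rot': array([-3.09391440e+00, -5.45127404e-01, -3.71333595e-05]), 'contact_force': array([ 0.93868614, -0.38051843, -0.16711119]), 'wrist_torque': array([-0.0499732 , -0.01099129, -0.00973441]), 'grasp_force': 0.0, 'finger_gap': 1.0004810611707349}
```

```bash
python3 - <<'E'
import cv2,numpy as np
s=cv2.imread("pics/side0.png");t=cv2.imread("pics/top0.png")
cv2.imwrite("pics/s1.png",cv2.resize(s[100:360,130:400],(800,770))[:600] if 0 else cv2.resize(s[110:350,120:400],(700,600),interpolation=cv2.INTER_CUBIC))
cv2.imwrite("pics/t1.png",cv2.resize(t[110:320,110:410],(800,560),interpolation=cv2.INTER_CUBIC))
E
```

```text
(no output)
```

View pics/s1.png

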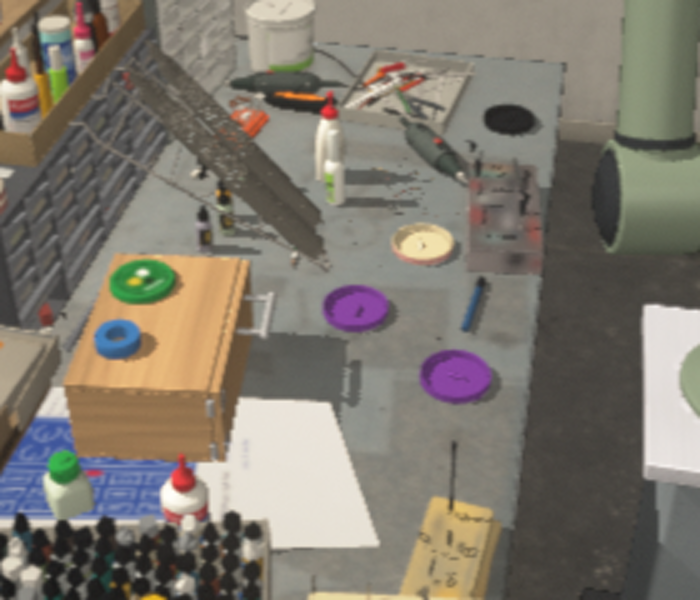

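View pics/t1.png

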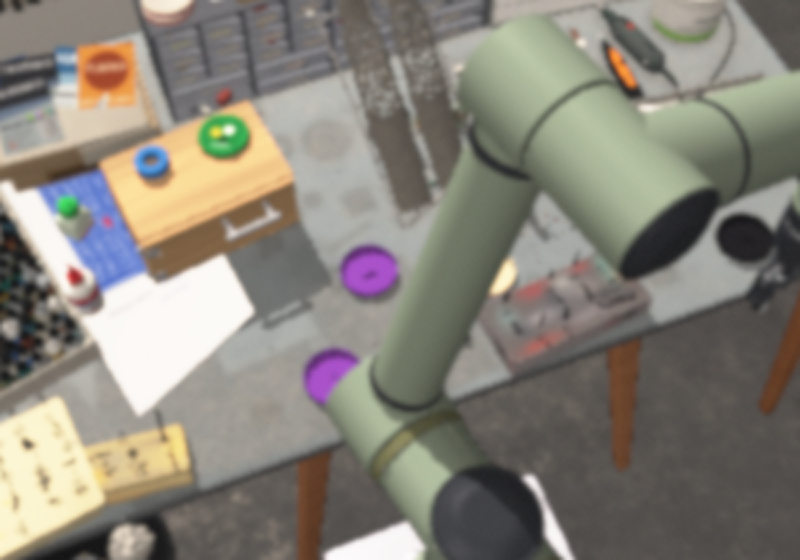

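Side view: the dish candidates are the cream lid with a red checked rim at side (289,208), purple lids at (262,235) and (302,260), a black lid at (324,158), and the green lid on the roof at (177,223). By description I choose the cream one. Next I move the arm aside, look again and localise.

```bash
cat > h.py <<'E'
from cell import *
import cv2,numpy as np
from scipy.optimize import least_squares
from scipy.spatial.transform import Rotation as R
CAM={}
def snap(c,name=None,box=None,size=None):
    f=grab_frame(c); CAM[c]=f
    if name:
        im=f["img"][:,:,::-1]
        if box: im=im[box[1]:box[3],box[0]:box[2]]
        if size: im=cv2.resize(im,size,interpolation=cv2.INTER_CUBIC)
        cv2.imwrite("pics/"+name,im)
    return f
def proj(c,p):
    f=CAM[c]; T=np.linalg.inv(f["cam_to_world"]); q=T[:3,:3]@np.asarray(p,float)+T[:3,3]
    return np.array([f["fx"]*q[0]/q[2]+f["cx"],f["fy"]*q[1]/q[2]+f["cy"]])
def onz(c,px,z):
    f=CAM[c]; M=f["cam_to_world"]; d=M[:3,:3]@[(px[0]-f["cx"])/f["fx"],(px[1]-f["cy"])/f["fy"],1]
    return M[:3,3]+d*(z-M[2,3])/d[2]
def tri(pts):
    """pts: list of (cam,px) -> world point, residual px"""
    r=least_squares(lambda p:np.concatenate([proj(c,p)-x for c,x in pts]),[.5,-.1,.1])
    return r.x,np.abs(r.fun).max()
E
python3 - <<'E'
from h import *
s=get_state(); q=s["q"].copy(); q[0]=-2.3
set_joints(q)
snap("side"); snap("top","t2.png")
det={}
for n in ("cupboard","door_hinge","door_handle","pot_1","dish","pva_bottle","ca_bottle","glue_white"):
    for c in CAM:
        print(c,n,[(np.round(d["centre"],1).tolist(),round(d["score"],2), np.round(onz(c,d["centre"],0.12 if 'door' in n else 0)[:2],3).tolist()) for d in tip_of(c,n)][:5])
A=[(166.8,212),(203.2,266),(146.4,264)];B=[(148.6,170),(221.4,178.2),(162.5,202.2),(202.6,147.9)]
for a in A: print('side roof',np.round(onz("side",a,.125),3))
for a in B: print('top roof',np.round(onz("top",a,.125),3))
print(get_state()["position"])
E
```

```text
side cupboard [([188.4, 264.6], 0.65, [0.755, 0.147])]
top cupboard [([188.0, 191.5], 0.64, [0.744, 0.156])]
side door_hinge [([206.4, 262.3], 0.66, [0.653, 0.251])]
top door_hinge [([161.0, 199.2], 0.8, [0.665, 0.274])]
side door_handle [([229.6, 237.2], 0.63, [0.616, 0.125])]
top door_handle [([204.8, 194.4], 0.64, [0.622, 0.102])]
side pot_1 [([193.4, 252.3], 0.62, [0.758, 0.086])]
top pot_1 [([192.3, 187.3], 0.65, [0.759, 0.132])]
side dish [([262.2, 236.6], 0.88, [0.546, -0.043]), ([299.4, 265.6], 0.84, [0.398, 0.08]), ([288.5, 211.0], 0.6, [0.477, -0.215]), ([326.2, 156.0], 0.59, [0.372, -0.674])]
top dish [([291.0, 212.8], 0.9, [0.477, -0.225]), ([250.8, 212.2], 0.85, [0.543, -0.066]), ([237.9, 252.4], 0.84, [0.385, 0.049])]
side pva_bottle [([255.3, 180.9], 0.71, [0.646, -0.401]), ([194.1, 253.2], 0.4, [0.754, 0.089])]
top pva_bottle [([310.4, 171.5], 0.72, [0.645, -0.394]), ([299.4, 178.0], 0.48, [0.63, -0.332])]
side ca_bottle [([255.8, 194.2], 0.55, [0.623, -0.303])]
top ca_bottle [([302.0, 177.4], 0.67, [0.629, -0.345])]
side glue_white [([194.8, 327.4], 0.55, [0.653, 0.391])]
top glue_white [([292.4, 213.3], 0.61, [0.473, -0.229]), ([144.4, 220.8], 0.55, [0.668, 0.369])]
side roof [0.854 0.044 0.125]
side roof [0.656 0.273 0.125]
side roof [0.819 0.297 0.125]
top roof [0.824 0.287 0.125]
top roof [0.671 0.014 0.125]
top roof [0.645 0.272 0.125]
top roof [0.855 0.039 0.125]
[-0.30829251 -0.45547687  0.23126678]
```

View pics/t2.png

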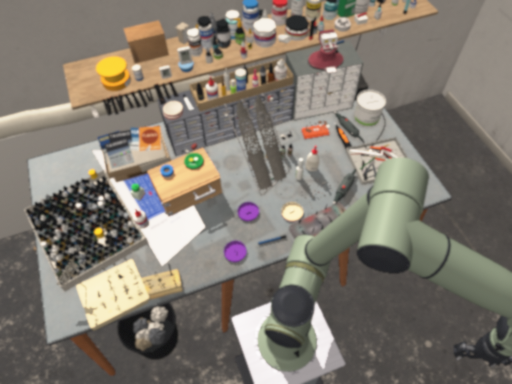

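The top view confirms the cream lid at (291,213), purple lids at (248,212) and (236,252), and the cupboard at about (185,180). I'll fit the cupboard pose and check it and the dish in one overlay crop.

```bash
cat >> h.py <<'E'
def cup2w(P,p):
    c,s=np.cos(P[2]),np.sin(P[2]); return np.array([P[0]+c*p[0]-s*p[1],P[1]+s*p[0]+c*p[1],p[2]])
E
cat > ov.py <<'E'
from h import *
def draw(im,c,P,box,k):
    pr=lambda p:tuple(int(v) for v in ((proj(c,cup2w(P,p))-box[:2]+.5)*k))
    def poly(pts,col):
        for a,b in zip(pts,pts[1:]): cv2.line(im,pr(a),pr(b),col,1)
    r=[(-.08,.13,.125),(.09,.13,.125),(.09,-.13,.125),(-.08,-.13,.125),(-.08,.13,.125)]
    poly(r,(0,0,255)); poly([(a,b,0) for a,b,_ in r],(255,0,0))
    poly([(-.093,.13,.125),(-.093,-.126,.125),(-.093,-.126,0.01)],(0,255,255))
    poly([(-.128,.003,.104),(-.128,-.077,.104)],(0,255,0))
E
python3 - <<'E'
from ov import *
snap("side");snap("top")
obs=[("side",(166.8,212),(.09,-.13)),("side",(146.4,264),(.09,.13)),("top",(148.6,170),(.09,.13)),("top",(202.6,147.9),(.09,-.13)),("top",(221.4,178.2),(-.093,-.126)),("side",(203.2,266),(-.08,.13)),("top",(162.5,202.2),(-.093,.13))]
obs=[(c,x,(*p,.125)) for c,x,p in obs]
for c,hg,hd in (("side",(206.4,262.3),(229.6,237.2)),("top",(161,199.2),(204.8,194.4))):
    obs+=[(c,hg,(-.08,.128,.125)),(c,hd,(-.128,-.037,.104))]
r=least_squares(lambda P:np.concatenate([proj(c,cup2w(P,p))-x for c,x,p in obs]),[.75,.15,.1],loss='soft_l1')
print(r.x); 
for o,(c,x,p) in zip(obs,obs): print(c,p,np.round(proj(c,cup2w(r.x,p))-x,1))
ims=[]
for c,b in (("side",(135,195,240,315)),("top",(135,135,240,255))):
    im=cv2.resize(CAM[c]["img"][b[1]:b[3],b[0]:b[2],::-1],None,fx=3.75,fy=3.75,interpolation=cv2.INTER_CUBIC); draw(im,c,r.x,np.array(b[:2]*1),3.75); ims.append(im)
b=(262,188,312,228)
im=np.hstack(ims); z=np.hstack([cv2.resize(CAM["side"]["img"][190:230,265:315,::-1],(187,150)),cv2.resize(CAM["top"]["img"][193:233,267:317,::-1],(187,150))])
z=np.hstack([z,np.zeros((150,im.shape[1]-z.shape[1],3),np.uint8)])
cv2.imwrite("pics/ov1.png",np.vstack([im,z])); print(im.shape)
E
```

```text
[0.74976171 0.15395833 0.1283101 ]
side (0.09, -0.13, 0.125) [ 0.4 -1.3]
side (0.09, 0.13, 0.125) [-0.5 -0.8]
top (0.09, 0.13, 0.125) [-1.6  0.8]
top (0.09, -0.13, 0.125) [ 0.6 -0.3]
top (-0.093, -0.126, 0.125) [-0.9 -0.3]
side (-0.08, 0.13, 0.125) [0.7 0.1]
top (-0.093, 0.13, 0.125) [0.4 0.8]
side (-0.08, 0.128, 0.125) [-2.4  3.3]
side (-0.128, -0.037, 0.104) [-1.4 -1.3]
top (-0.08, 0.128, 0.125) [1.2 1.2]
top (-0.128, -0.037, 0.104) [0.2 1.1]
(450, 788, 3)
```

View pics/ov1.png

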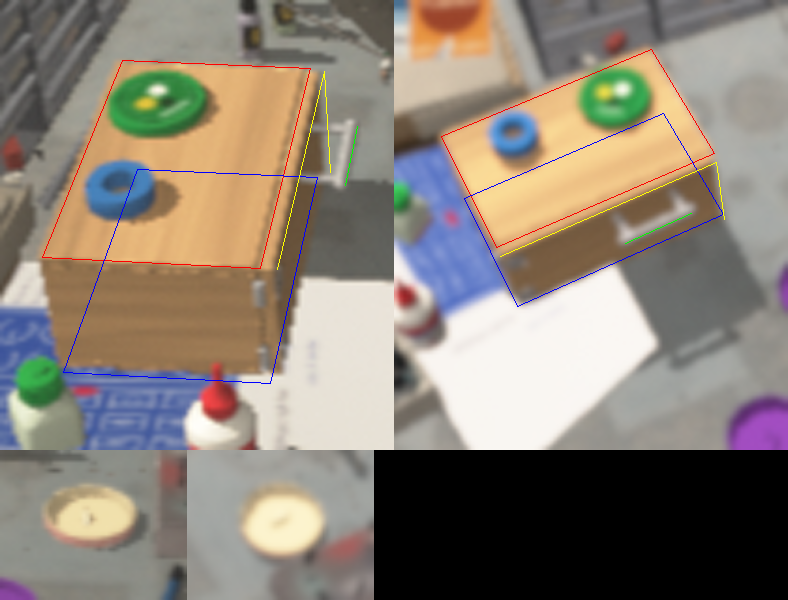

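Overlay: the roof outline fits to 1–2 px, the handle bar is within about 3 mm, and the crop confirms the cream dish with its red checked rim. Next I hook the handle with one finger and pull to the catch.

```bash
cat >> h.py <<'E'
P=np.array([.7498,.1540,.1283]); ZT=.125
def dang(th): return P[2]-th
def D(th,p):
    a=dang(th); h=cup2w(P,(-.08,.128,ZT)); c,s=np.cos(a),np.sin(a)
    return h+[c*p[0]-s*p[1],s*p[0]+c*p[1],p[2]]
def down(ydir,pos,up=.0):
    """tool-down rotvec with closing line at world angle ydir, best of the half turns"""
    best=None
    for k in (0,1):
        r=(R.from_euler('z',ydir+np.pi/2+k*np.pi)*R.from_euler('x',np.pi)).as_rotvec()
        q=ik(pos,r)
        if q is not None:
            cost=np.abs(q-get_state()["q"]).max()+ (5 if abs(q[5])>2.9 else 0)
            if best is None or cost<best[0]: best=(cost,r,q)
    if best is None: raise RuntimeError(("no ik",pos))
    return best[1]
def rz(r,d): return (R.from_euler('z',d)*R.from_rotvec(r)).as_rotvec()
def st():
    s=get_state(); print("t",round(s["clock"],1),"p",np.round(s["position"],4),"F",np.round(s["contact_force"],1),"gap",round(s["finger_gap"],3)); return s
E
python3 - <<'E'
from h import *
print("free edge open",D(1.6,(0,-.25,0)),"hinge",D(0,(0,0,0)))
p=D(0,(-.078,-.165,-.053)); r=down(dang(0),p)
movep(p+[-.05,0,.16],r); st()
movep(p+[0,0,.08],r); move_l(p,velocity=.08,until_force=8); st()
for th in np.arange(.05,.36,.05):
    hit=move_l(D(th,(-.078,-.165,-.053)),velocity=.04,rot=rz(r,-th),until_force=5)
    print(round(th,2),hit); st()
    if hit: break
snap("side"); f=snap("top")
b=(135,195,240,275);b2=(135,135,240,215)
cv2.imwrite("pics/gap.png",np.hstack([cv2.resize(CAM[c]["img"][k[1]:k[3],k[0]:k[2],::-1],(399,304),interpolation=cv2.INTER_CUBIC) for c,k in (("side",b),("top",b2))]))
for c in CAM:
  for n in ("catch_pad","door_handle"): print(c,n,[(np.round(d["centre"],1).tolist(),round(d["score"],2)) for d in tip_of(c,n)][:3])
E
```

```text
free edge open [0.40530666 0.24597853 0.125     ] hinge [0.65408015 0.27071208 0.125     ]
t 7.5 p [0.548  0.0964 0.232 ] F [-0.1  0.1 -0.2] gap 0.997
t 9.1 p [0.5983 0.0971 0.0725] F [ 0.2  0.1 -0.3] gap 0.999
0.05 False
t 9.5 p [0.5894 0.1001 0.0724] F [-0.5  0.2  1.4] gap 1.002
0.1 False
t 9.8 p [0.5809 0.1035 0.0721] F [ 0.5 -1.   0.4] gap 0.998
0.15 False
t 10.2 p [0.5726 0.1074 0.072 ] F [ 0.6 -0.2  0.1] gap 0.994
0.2 False
t 10.6 p [0.5646 0.1116 0.072 ] F [-0.6  0.5 -0.2] gap 1.0
0.25 False
t 11.0 p [0.5567 0.1163 0.072 ] F [ 0.7  0.4 -0.7] gap 1.0
0.3 True
t 11.2 p [0.5555 0.1179 0.0722] F [ 2.3 -0.3  0.2] gap 1.001
side catch_pad [([221.5, 230.3], 0.55)]
side door_handle [([240.8, 238.4], 0.59)]
top catch_pad []
top door_handle [([206.8, 204.1], 0.55)]
```

View pics/gap.png

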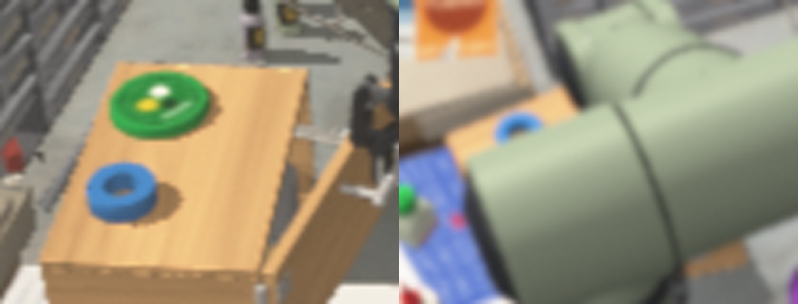

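The door stands at the gap, and the white catch arm shows across it at side (217,230). I'll back off, measure the pad and press it.

```bash
python3 - <<'E'
from h import *
s=get_state(); p=s["position"]
move_l(p+[0,0,.13],velocity=.15); 
r0=down(dang(.25)+np.pi/2,D(.25,(.03,-.212,.12)))
q=D(.25,(-.10,-.30,.16)); movep(q,down(dang(.25)+np.pi/2,q)); grab(20); st()
snap("side"); snap("top")
for c in CAM:
  for n in ("catch_pad","door_handle"):
    d=tip_of(c,n)
    pred=proj(c,D(.25,(.031,-.212,-.034) if n=="catch_pad" else (-.048,-.165,-.021)))
    print(c,n,np.round(pred,1),[(np.round(x["centre"],1).tolist(),round(x["score"],2)) for x in d][:3])
b=(190,205,260,257);b2=(175,145,245,197)
cv2.imwrite("pics/gap2.png",np.hstack([cv2.resize(CAM[c]["img"][k[1]:k[3],k[0]:k[2],::-1],(399,296),interpolation=cv2.INTER_CUBIC) for c,k in (("side",b),("top",b2))]))
E
```

```text
t 14.9 p [ 0.5184 -0.015   0.285 ] F [-0.  -0.2 -0.3] gap -0.001
side catch_pad [222.5 229.5] [([222.6, 231.7], 0.57)]
side door_handle [239.9 239.9] [([240.2, 240.2], 0.85), ([206.2, 251.3], 0.25)]
top catch_pad [213.3 188. ] []
top door_handle [205.2 204.3] []
```

View pics/gap2.png

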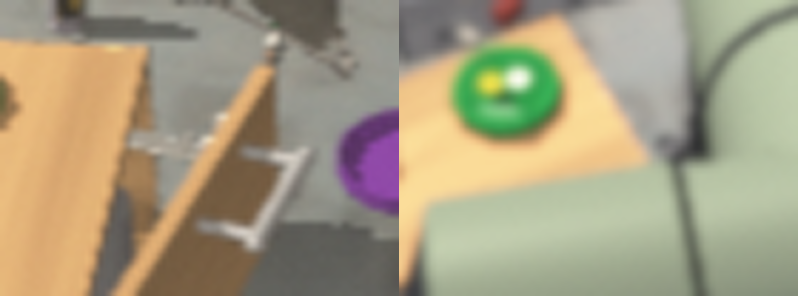

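Pad prediction and detection agree within 2 px. Press and sweep.

```bash
python3 - <<'E'
from h import *
a=D(.25,(.031,-.212,.06)); r=down(dang(.25)+np.pi/2,a)
movep(a,r); movep(D(.25,(.031,-.212,-.015)),r)
print(move_l(D(.25,(.031,-.212,-.045)),velocity=.02,until_force=2)); s=st()
z=s["position"][2]-.0075-ZT
move_l(D(.25,(.031,-.212,z)),velocity=.03); st()
for th in (.3,.35,.4,.45,.5):
    move_l(D(th,(.027,-.212,z)),velocity=.04,rot=rz(r,-(th-.25))); st()
E
```

```text
True
t 17.4 p [0.6588 0.0567 0.0884] F [ 0.3 -0.   2.4] gap -0.002
t 17.8 p [0.6621 0.0568 0.084 ] F [ 1.3  0.6 14.3] gap 0.002
t 18.3 p [0.6471 0.0572 0.084 ] F [-0.9 -0.5 15.9] gap 0.005
t 18.7 p [0.6365 0.0581 0.084 ] F [-0.1 -0.1 14.7] gap 0.0
t 19.1 p [0.6259 0.0595 0.084 ] F [-0.3  1.5 15.2] gap -0.002
t 19.5 p [0.6155 0.0614 0.084 ] F [ 0.4  0.9 16.2] gap -0.003
t 19.9 p [0.6051 0.0638 0.084 ] F [ 0.   0.4 15.4] gap -0.004
```

```bash
python3 - <<'E'
from h import *
s=st(); r=s["eef_rot"]; z=s["position"][2]+.001-ZT
for th in np.arange(.6,1.61,.1):
    move_l(D(th,(.027,-.212,z)),velocity=.07,rot=rz(r,-(th-.5)))
st()
move_l(get_state()["position"]+[0,0,.1]); let_go()
q=get_state()["q"]; q[0]=-1.3; set_joints(q)
snap("side"); snap("top")
for c in CAM:
  for n in ("catch_pad","door_handle","pot_1","cap_1","dish"):
    print(c,n,[(np.round(x["centre"],1).tolist(),round(x["score"],2)) for x in tip_of(c,n)][:5])
b=(130,190,340,310);b2=(125,140,335,260)
cv2.imwrite("pics/open.png",np.vstack([cv2.resize(CAM[c]["img"][k[1]:k[3],k[0]:k[2],::-1],(525,300),interpolation=cv2.INTER_CUBIC) for c,k in (("side",b),("top",b2))]))
for th in (1.4,1.5,1.6): print(th,proj("side",D(th,(-.048,-.165,-.021))),proj("top",D(th,(-.048,-.165,-.021))))
E
```

```text
t 19.9 p [0.6051 0.0638 0.084 ] F [ 0.   0.4 15.4] gap -0.004
t 25.0 p [0.4486 0.2241 0.0863] F [2.7 1.4 5.7] gap 0.004
side catch_pad [([276.4, 271.0], 0.45), ([256.4, 277.3], 0.17)]
side door_handle [([259.7, 284.4], 0.79), ([252.9, 184.5], 0.33)]
side pot_1 [([256.1, 273.8], 0.82), ([229.8, 274.3], 0.76), ([245.1, 259.8], 0.61)]
side cap_1 [([252.9, 275.7], 0.68), ([230.2, 270.2], 0.52), ([247.7, 262.4], 0.51)]
side dish [([288.8, 207.6], 0.87), ([300.5, 259.9], 0.79), ([263.4, 235.3], 0.73), ([320.7, 157.3], 0.64)]
top catch_pad [([191.4, 243.5], 0.59)]
top door_handle [([171.7, 239.9], 0.91)]
top pot_1 [([190.4, 228.9], 0.9), ([185.8, 216.8], 0.77), ([200.0, 217.4], 0.67)]
top cap_1 [([194.0, 230.2], 0.57), ([182.7, 214.7], 0.5), ([201.5, 218.9], 0.49)]
top dish [([249.4, 216.0], 0.83), ([385.2, 201.8], 0.55), ([293.6, 215.1], 0.48)]
1.4 [262.85398742 278.72070444] [174.76352389 238.12922663]
1.5 [261.46860134 282.93182525] [170.40533023 239.4543361 ]
1.6 [259.45976578 287.10802811] [165.95778292 240.40045916]
```

View pics/open.png

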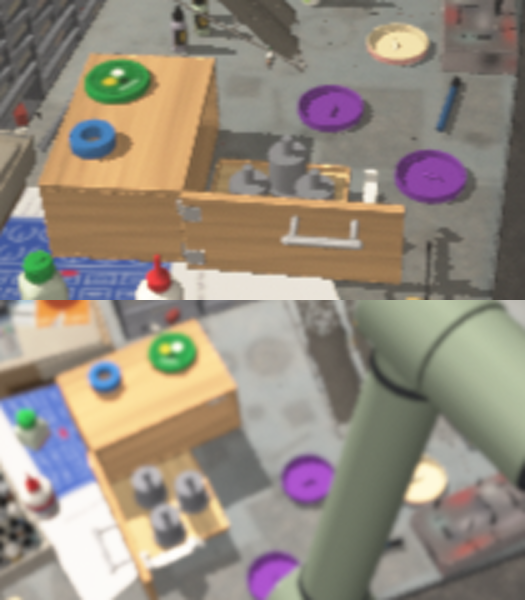

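The door stands wide open (about 1.5 rad). The caps' knobs show at side (243,259), (257,260) and (230,260) and top (184,212), (201,216) and (192,227). Next I triangulate the caps.

```bash
python3 - <<'E'
from h import *
acc=[]
for c in ("side","top"):
  for k in range(3):
    snap(c)
    for n in ("pot_1","cap_1"):
      for x in tip_of(c,n)[:3]:
        if x["score"]>.35: acc.append((c,n,onz(c,x["centre"],.040)[:2]))
  for x in silhouettes(c,"cap_1")[:3]:
    m=np.argwhere(x["mask"]); print(c,"mask",len(m),m.min(0),m.max(0),np.round(x["centre"],1),np.round(onz(c,x["centre"],.040+.028)[:2],3))
A=np.array([a[2] for a in acc]);
from scipy.cluster.vq import kmeans2
cen,l=kmeans2(A,np.array([[.59,.20],[.50,.20],[.54,.15]]))
for i in range(3):
  print("cluster",i,np.round(np.median(A[l==i],0),4))
  for c in ("side","top"):
    for n in ("pot_1","cap_1"):
      B=np.array([a[2] for a,k in zip(acc,l) if k==i and a[0]==c and a[1]==n])
      if len(B): print("   ",c,n,len(B),np.round(np.median(B,0),4),np.round(B.std(0),4))
# door angle from handle
for c in CAM: snap(c)
obs=[(c,tip_of(c,"door_handle")[0]["centre"]) for c in CAM]
r=least_squares(lambda t:np.concatenate([proj(c,D(t[0],(-.048,-.165,-.021)))-x for c,x in obs]),[1.5]); th=r.x[0]; print("theta",r.x,r.fun)
h=D(0,(0,0,0)); a=dang(th)
for i in range(3):
  v=np.median(A[l==i],0)-h[:2]; print("door frame",i,np.round([np.cos(a)*v[0]+np.sin(a)*v[1],-np.sin(a)*v[0]+np.cos(a)*v[1]],4))
E
```

```text
side mask 315 [244 237] [267 253] [246.6 255.1] [0.56  0.139]
side mask 160 [256 222] [267 237] [227.9 259.2] [0.612 0.169]
side mask 3148 [254 201] [303 291] [246.9 283.7] [0.531 0.261]
top mask 154 [209 195] [223 207] [199.1 216.7] [0.561 0.151]
top mask 156 [222 186] [237 198] [192.3 230.4] [0.511 0.194]
top mask 143 [207 179] [221 190] [184.2 216.7] [0.584 0.208]
cluster 0 [0.5989 0.2049]
    side pot_1 3 [0.6028 0.2016] [0.0039 0.0049]
    side cap_1 2 [0.5953 0.1955] [0.0016 0.0001]
    top pot_1 3 [0.5895 0.2069] [0.0088 0.0034]
    top cap_1 3 [0.6041 0.2094] [0.0027 0.0089]
cluster 1 [0.5188 0.1917]
    side pot_1 3 [0.5218 0.1851] [0.002  0.0092]
    side cap_1 4 [0.5176 0.1933] [0.0084 0.0145]
    top pot_1 3 [0.5252 0.1984] [0.0021 0.008 ]
    top cap_1 3 [0.509  0.1917] [0.0032 0.0004]
cluster 2 [0.5614 0.1384]
    side pot_1 3 [0.5631 0.137 ] [0.0049 0.0068]
    side cap_1 3 [0.5587 0.1386] [0.0029 0.0024]
    top pot_1 3 [0.5598 0.1391] [0.0036 0.0037]
    top cap_1 3 [0.5658 0.1382] [0.003 0.006]
theta [1.54020759] [-1.06414589 -0.98216191  0.0249453   2.18111975]
door frame 0 [ 0.0563 -0.0649]
door frame 1 [ 0.0566 -0.1461]
door frame 2 [ 0.116  -0.1125]
```

```bash
cat >> h.py <<'E'
def hull(c,xy,z):
    t=np.linspace(0,2*np.pi,40); o=np.zeros((384*4,512*4),np.uint8)
    for parts in (((.024,0),(.024,.048)),((.0065,.048),(.0065,.072))):
        pts=np.array([proj(c,(xy[0]+r*np.cos(a),xy[1]+r*np.sin(a),z+h)) for r,h in parts for a in t])
        cv2.fillConvexPoly(o,cv2.convexHull(((pts+.5)*4).astype(np.int32)),255)
    return cv2.resize(o,(512,384),interpolation=cv2.INTER_AREA)/255.
def fitcap(masks,xy,z):
    from scipy.optimize import minimize
    def f(v):
        e=0
        for c,m in masks:
            h=hull(c,v,z); e+=np.abs(h-m).sum()
        return e
    r=minimize(f,xy,method="Nelder-Mead",options=dict(initial_simplex=[xy,xy+np.array([.008,0]),xy+np.array([0,.008])],xatol=2e-4,maxiter=60)); return r.x,r.fun
E
python3 - <<'E'
from h import *
x0=[np.array([.599,.205]),np.array([.519,.192]),np.array([.561,.138])]
acc={}
for k in range(2):
  for c in ("top","side"):
    snap(c)
    for x in silhouettes(c,"cap_1"):
      n=x["mask"].sum()
      if n>400 or n<100 or x["score"]<.4: continue
      d=[np.linalg.norm(onz(c,x["centre"],.068)[:2]-a) for a in x0]; i=int(np.argmin(d))
      if c=="side" and i!=2: continue
      if d[i]>.03: continue
      v,e=fitcap([(c,x["mask"].astype(float))],x0[i],.04); acc.setdefault(i,[]).append((c,v,e)); print(c,i,n,np.round(v,4),round(e))
E
```

```text
top 2 177 [0.5602 0.1413] 14
top 1 177 [0.5171 0.1945] 13
top 0 136 [0.5969 0.2028] 34
side 2 272 [0.5647 0.1403] 47
top 0 151 [0.5992 0.2021] 20
top 2 158 [0.5636 0.141 ] 15
top 1 152 [0.5188 0.1953] 24
side 2 269 [0.5637 0.1421] 49
```

```bash
cat >> h.py <<'E'
POT={1:(.518,.195),2:(.598,.2025),3:(.5625,.141)}
DIR={1:np.deg2rad(40),2:np.deg2rad(145),3:np.deg2rad(5)}
PARK={1:(.645,-.19),2:(.645,-.12),3:(.645,-.05)}
HI=.24
def at(xy,z,d,f=movep):
    p=np.array([xy[0],xy[1],z]); f(p,down(d,p))
def pick(xy,z,d,n=25,up=None):
    at(xy,HI,d); p=np.array([xy[0],xy[1],z])
    hit=move_l(p,velocity=.12,until_force=6); grab(n); s=st()
    move_l([xy[0],xy[1],HI],velocity=.15); g=get_state()["finger_gap"]; print("hit",hit,"gap after lift",round(g,3)); return g
def place(xy,z,d):
    at(xy,HI,d); move_l([xy[0],xy[1],z+.012],velocity=.15)
    hit=move_l([xy[0],xy[1],z],velocity=.03,until_force=3); s=st(); print("hit",hit)
    let_go(); move_l([xy[0],xy[1],HI],velocity=.2)
E
python3 - <<'E'
from h import *
snap("side");snap("top")
print("track end",onz("side",(250,217),0),onz("top",(268,188),0))
pick(POT[3],.094,DIR[3])
place(PARK[3],.054,0)
snap("side","c3.png",(180,190,300,280),(800,600))
print([(np.round(x["centre"],1).tolist(),round(x["score"],2)) for x in tip_of("side","cutter_1")],[(np.round(x["centre"],1).tolist(),round(x["score"],2),np.round(onz("side",x["centre"],0),3).tolist()) for x in tip_of("side","cap_1")])
E
```

```text
track end [ 0.61301202 -0.14821958  0.        ] [ 0.63173187 -0.18055297  0.        ]
t 36.0 p [0.5626 0.141  0.094 ] F [0.  0.4 1.2] gap 0.137
hit False gap after lift 0.135
t 39.8 p [ 0.6448 -0.05    0.0538] F [-0.4  0.4 -0.8] gap 0.134
hit False
[([230.8, 270.9], 0.25)] [([237.1, 233.2], 0.71, [0.637, -0.044, 0.0]), ([230.0, 271.9], 0.56, [0.612, 0.153, 0.0]), ([255.5, 272.9], 0.5, [0.531, 0.142, 0.0]), ([289.7, 214.1], 0.39, [0.47, -0.196, 0.0])]
```

View pics/c3.png

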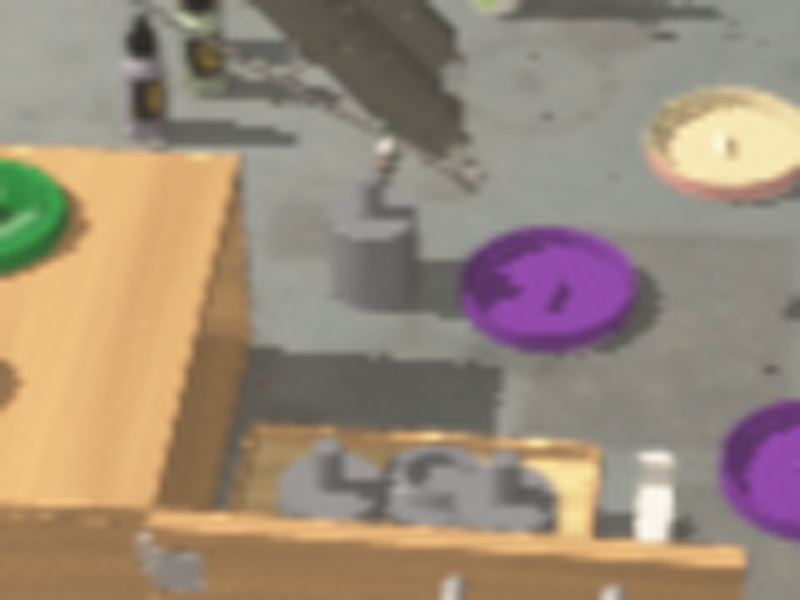

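Cap 3 is parked at crop (375,250), and pot 3 shows only a ring at crop (435,470), so it is probably empty. I'll check from the top with the arm aside.

```bash
python3 - <<'E'
from h import *
q=get_state()["q"]; q[0]=-1.0; set_joints(q)
snap("side");a=CAM["side"]["img"][245:285,205:285,::-1]; snap("top"); b=CAM["top"]["img"][195:245,165:245,::-1]
cv2.imwrite("pics/p3.png",np.vstack([cv2.resize(a,(480,240),interpolation=cv2.INTER_CUBIC),cv2.resize(b,(480,300),interpolation=cv2.INTER_CUBIC)]))
print(proj("top",(.5625,.141,.04)),proj("top",(.5625,.141,.082)),proj("side",(.5625,.141,.082)))
print("pen",onz("side",(310,232),0))
E
```

```text
[202.13073372 219.12760773] [200.92049766 213.96775277] [245.44838897 251.99642438]
pen [ 0.38320445 -0.10270026  0.        ]
```

View pics/p3.png

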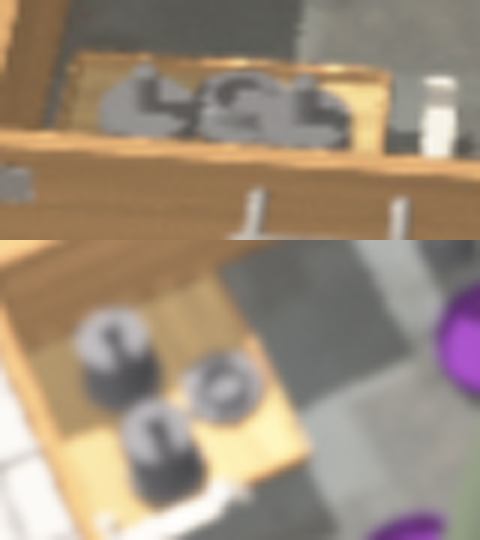

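Pot 3 is empty: a bare ring at top (202,220), as predicted to within a pixel. Cap 1 can therefore go straight onto pot 3, which also uncovers pot 1.

```bash
python3 - <<'E'
from h import *
pick(POT[1],.094,DIR[1])
place(POT[3],.094,DIR[3])
q=get_state()["q"]; q[0]=-1.0; set_joints(q)
snap("side");a=CAM["side"]["img"][235:285,205:285,::-1]
snap("top"); b=CAM["top"]["img"][195:245,165:245,::-1]
cv2.imwrite("pics/p1.png",np.vstack([cv2.resize(a,(480,300),interpolation=cv2.INTER_CUBIC),cv2.resize(b,(480,300),interpolation=cv2.INTER_CUBIC)]))
for c in CAM:
  print(c,[(np.round(x["centre"],1).tolist(),round(x["score"],2)) for x in tip_of(c,"cutter_1")], proj(c,(*POT[1],.04)),proj(c,(*POT[1],.082)),proj(c,(*POT[3],.112)))
E
```

```text
t 48.2 p [0.5179 0.195  0.0939] F [-0.2  0.4  0. ] gap 0.138
hit False gap after lift 0.136
t 51.4 p [0.5627 0.1412 0.0936] F [0.9 1.  3.4] gap 0.135
hit True
side [] [255.94823514 275.79846396] [255.8590169 265.549883 ] [245.26314431 244.57771185]
top [([192.7, 231.5], 0.58)] [192.58567806 232.22837528] [191.16019517 227.23048564] [200.02645644 210.155998  ]
```

View pics/p1.png

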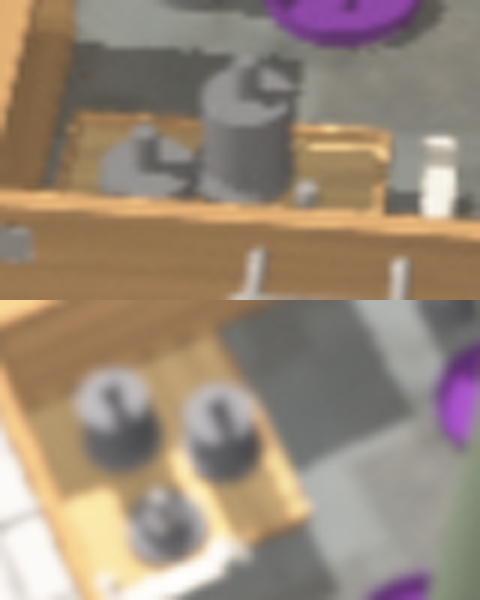

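Pot 1 holds a cutter: its shank top is at side (256,266), as predicted. I locate the dish by detection and cream colour, then take the cutter there.

```bash
cat >> h.py <<'E'
def dish():
    out=[]
    for c in ("side","top"):
        snap(c); im=CAM[c]["img"].astype(int)
        for x in silhouettes(c,"dish"):
            m=x["mask"]; 
            if m.sum()<60 or x["score"]<.3: continue
            col=np.median(im[m],0)
            if col[0]>170 and col[1]>140 and col[0]-col[2]>20 and col[1]>col[2]:
                b=np.argwhere(m); mid=((b.min(0)+b.max(0))/2)[::-1]
                w=onz(c,mid,.008); print(c,round(x["score"],2),m.sum(),col,np.round(w[:2],4)); out.append(w[:2])
        for x in tip_of(c,"dish"):
            print("  tip",c,round(x["score"],2),np.round(onz(c,x["centre"],0)[:2],3))
    return np.mean(out,0) if out else None
E
python3 - <<'E'
from h import *
print(dish())
E
```

```text
side 0.77 358 [225.  203.  157.5] [ 0.4729 -0.2075]
side 0.53 214 [191.  171.5 149. ] [ 0.6867 -0.5234]
  tip side 0.85 [ 0.548 -0.049]
  tip side 0.76 [ 0.372 -0.63 ]
  tip side 0.68 [ 0.478 -0.195]
  tip side 0.65 [0.397 0.064]
top 0.54 349 [251. 241. 201.] [ 0.4707 -0.2052]
  tip top 0.62 [ 0.387 -0.627]
  tip top 0.59 [0.373 0.055]
  tip top 0.54 [ 0.471 -0.204]
  tip top 0.47 [ 0.525 -0.051]
  tip top 0.4 [0.492 0.22 ]
[ 0.54344271 -0.3120178 ]
```

```bash
sed -i 's/w=onz(c,mid,.008); print/w=onz(c,mid,.008)\n                if w[0]>.62 or w[1]<-.45 or w[1]>.05: continue\n                print/' h.py
python3 - <<'E'
from h import *
g=pick(POT[1],.060,DIR[1],40)
d=dish(); print("dish",d)
if g>.05 and d is not None:
    t=(d[0],d[1]+.017)
    place(t,.0225,0)
q=get_state()["q"]; q[0]=-1.6; set_joints(q)
dish()
snap("side"); print([(np.round(x["centre"],1).tolist(),round(x["score"],2),np.round(onz("side",x["centre"],0.002)[:2],3)) for x in tip_of("side","cutter_1")])
E
```

```text
t 60.4 p [0.5184 0.1951 0.0601] F [ 1.1  1.1 -0.6] gap 0.097
hit False gap after lift 0.098
side 0.86 341 [234. 217. 166.] [ 0.4724 -0.2043]
  tip side 0.91 [ 0.543 -0.042]
  tip side 0.73 [ 0.482 -0.199]
  tip side 0.66 [ 0.392 -0.662]
  tip side 0.58 [0.396 0.069]
top 0.78 298 [252. 244. 207.] [ 0.4707 -0.2052]
  tip top 0.96 [0.39  0.057]
  tip top 0.78 [ 0.388 -0.62 ]
  tip top 0.64 [ 0.465 -0.196]
  tip top 0.64 [ 0.536 -0.063]
dish [ 0.47155856 -0.20473149]
t 65.5 p [ 0.4714 -0.1877  0.0223] F [0.6 0.2 0.2] gap 0.093
hit False
  tip side 0.83 [ 0.474 -0.193]
  tip side 0.75 [0.404 0.052]
  tip side 0.64 [ 0.552 -0.051]
  tip side 0.59 [ 0.387 -0.653]
  tip top 0.79 [ 0.535 -0.06 ]
  tip top 0.67 [0.376 0.06 ]
[([255.4, 274.8], 0.74, array([0.529, 0.152])), ([276.6, 272.9], 0.62, array([0.464, 0.13 ])), ([290.4, 211.2], 0.44, array([ 0.47 , -0.212]))]
```

Next: pot 2's cap goes onto pot 1, then I look at both pot 2 and the dish.

```bash
python3 - <<'E'
from h import *
pick(POT[2],.094,DIR[2])
place(POT[1],.094,DIR[1])
q=get_state()["q"]; q[0]=-1.0; set_joints(q)
snap("side");snap("top")
I=CAM["side"]["img"][:,:,::-1];T=CAM["top"]["img"][:,:,::-1]
z=lambda a:cv2.resize(a,(400,250),interpolation=cv2.INTER_CUBIC)
cv2.imwrite("pics/p2.png",np.vstack([np.hstack([z(I[235:285,205:285]),z(I[185:235,250:330])]),np.hstack([z(T[195:245,165:245]),z(T[190:240,250:330])])]))
print(proj("side",(*POT[2],.082)),proj("top",(*POT[2],.082)))
E
```

```text
t 74.9 p [0.5979 0.2025 0.0939] F [ 0.4  0.4 -1.3] gap 0.136
hit False gap after lift 0.137
t 78.7 p [0.5186 0.195  0.0939] F [0.7 0.4 3.1] gap 0.133
hit True
[229.45129522 263.60453706] [183.92331207 211.7223256 ]
```

View pics/p2.png

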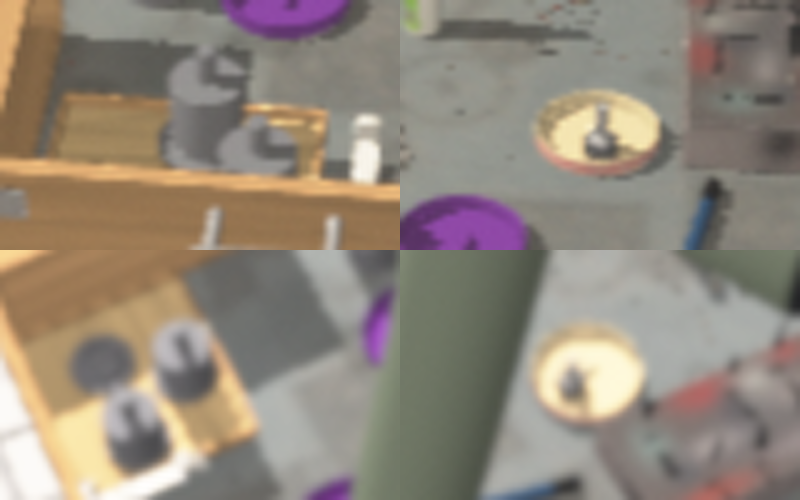

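Pot 2 is empty: no shank at side (229,264), only tray and a dark ring at top (185,217). The cutter stands upright in the dish at side (290,213). I put the parked cap on pot 2 and look at the result.

```bash
python3 - <<'E'
from h import *
g=pick(PARK[3],.054,0)
if g>.08: place(POT[2],.094,DIR[2])
q=get_state()["q"]; q[0]=-1.0; set_joints(q)
snap("side");snap("top")
I=CAM["side"]["img"][:,:,::-1];T=CAM["top"]["img"][:,:,::-1]
z=lambda a:cv2.resize(a,(400,250),interpolation=cv2.INTER_CUBIC)
cv2.imwrite("pics/p4.png",np.vstack([z(I[235:285,205:285]),z(T[195:245,165:245])]))
E
```

```text
t 86.7 p [ 0.645 -0.05   0.054] F [-0.8 -0.3  0.3] gap 0.135
hit False gap after lift 0.14
t 90.6 p [0.598  0.2025 0.0938] F [ 0.6 -0.   5.5] gap 0.14
hit True
```

View pics/p4.png

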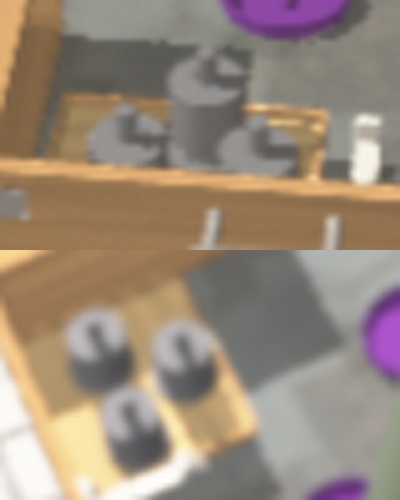

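All three caps sit level and home, at top (185,214), (202,218) and (192,229). Now I shut the door from outside, near the free edge.

```bash
python3 - <<'E'
from h import *
grab(20)
a=D(1.54,(-.06,-.232,.12)); r0=down(dang(1.54)+np.pi/2,a)
# pick the wrist branch that stays in range over the whole sweep
for k in (0,np.pi):
    r=rz(r0,k); qs=[ik(D(t,(-.025,-.232,-.055)),rz(r,1.54-t)) for t in (1.6,1.0,.5,0)]
    ok=all(q is not None for q in qs); print(k,[None if q is None else round(q[5],2) for q in qs])
    if ok and max(abs(qs[i+1]-qs[i]).max() for i in range(3))<1.2: break
movep(a,r); move_l(D(1.54,(-.06,-.232,-.055)),velocity=.1,until_force=5); st()
for th in np.arange(1.54,.39,-.1):
    if move_l(D(th,(-.026,-.232,-.055)),velocity=.1,rot=rz(r,1.54-th),until_force=15): print("hit",th); break
st()
E
```

```text
0 [np.float64(-1.24), np.float64(-2.13), np.float64(-2.79), np.float64(2.96)]
3.141592653589793 [np.float64(1.9), np.float64(1.01), np.float64(0.35), np.float64(-0.18)]
t 100.3 p [0.4159 0.2934 0.0705] F [ 0.3 -0.7  0. ] gap -0.003
t 105.0 p [0.5573 0.0583 0.0698] F [-0.2 -0.7  0.9] gap -0.002
```

```bash
python3 - <<'E'
from h import *
s=get_state(); r=s["eef_rot"]
for th in np.arange(.39,-.08,-.05):
    hit=move_l(D(th,(-.026,-.232,-.055)),velocity=.05,rot=rz(r,.44-max(th,0)),until_force=25)
    print(round(th,2),hit); st()
    if hit: break
sleep(.3)
move_l(D(0,(-.09,-.232,-.055)),velocity=.1); move_l(D(0,(-.11,-.232,.15)),velocity=.15)
let_go(); q=get_state()["q"]; q[0]=-1.3; set_joints(q)
snap("side");snap("top")
obs=[(c,tip_of(c,"door_handle")[0]["centre"]) for c in CAM]
f=least_squares(lambda t:np.concatenate([proj(c,D(t[0],(-.048,-.165,-.021)))-x for c,x in obs]),[.0]); print("theta",f.x,f.fun)
I=CAM["side"]["img"][:,:,::-1]
cv2.imwrite("pics/shut.png",cv2.resize(I[150:350,130:340],(630,600),interpolation=cv2.INTER_CUBIC))
E
```

```text
0.39 False
t 105.3 p [0.5685 0.0536 0.0699] F [-1.7 -0.1  1. ] gap 0.002
0.34 False
t 105.7 p [0.5797 0.0494 0.07  ] F [-0.3 -0.5 -0.4] gap -0.001
0.29 False
t 106.1 p [0.59   0.0461 0.0695] F [-1.9  0.6 -0.6] gap -0.0
0.24 False
t 106.5 p [0.6033 0.043  0.0703] F [ 0.1  0.5 -0.5] gap 0.001
0.19 False
t 106.9 p [0.6139 0.0408 0.0701] F [-0.5  0.1  0.6] gap -0.002
0.14 False
t 107.3 p [0.6253 0.0391 0.0699] F [-0.5  0.2  0.2] gap -0.001
0.09 False
t 107.7 p [0.6369 0.0379 0.0699] F [0.3 0.3 0.5] gap 0.0
0.04 False
t 108.0 p [0.6486 0.0373 0.0699] F [-1.1  0.1  0.5] gap 0.0
-0.01 False
t 108.4 p [0.6605 0.0373 0.07  ] F [-0.  -0.5 -0.2] gap 0.003
-0.06 True
t 108.7 p [0.663  0.0382 0.0677] F [ 0.2  0.4 -0.5] gap 0.003
theta [0.02509014] [-0.23985649  1.6372332  -1.23100519 -0.07978445]
```

View pics/shut.png

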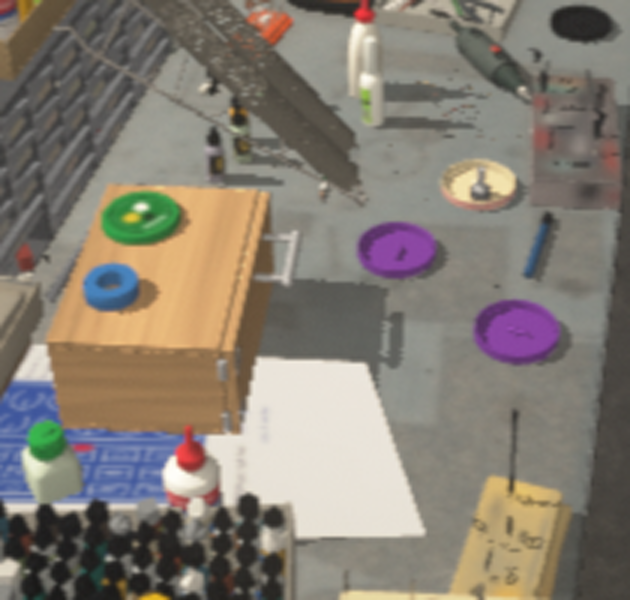

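The picture shows the door shut, the cutter upright in the dish at side (290,212) and every bottle standing. I press once more to confirm the door is hard against its stop.

```bash
python3 - <<'E'
from h import *
grab(20)
a=D(0,(-.09,-.232,.12)); r=down(dang(0)+np.pi/2,a); movep(a,r)
move_l(D(0,(-.06,-.232,-.055)),velocity=.12,until_force=6)
for f in (4,20):
    print(f,move_l(D(0,(.0,-.232,-.055)),velocity=.02,until_force=f)); s=st()
    v=s["position"]-D(0,(0,0,0)); a0=dang(0); print("door-frame x",np.cos(a0)*v[0]+np.sin(a0)*v[1])
for i in range(5): sleep(.1); st()
move_l(D(0,(-.09,-.232,-.055)),velocity=.1); move_l(D(0,(-.11,-.232,.15)),velocity=.15)
let_go(); q=get_state()["q"]; q[0]=-1.3; set_joints(q); print(dish())
E
```

```text
4 True
t 121.4 p [0.6637 0.0382 0.0691] F [-0.2  1.2 -0.5] gap 0.0
door-frame x -0.0202333901424594
20 True
t 121.9 p [0.663  0.0389 0.0672] F [ 0.5 -1.2 -0.1] gap -0.002
door-frame x -0.02085555070314971
t 122.0 p [0.6629 0.0388 0.067 ] F [0.3 0.1 0.6] gap 0.001
t 122.1 p [0.6629 0.0388 0.067 ] F [-0.3 -0.4 -0.9] gap -0.003
t 122.2 p [0.6627 0.0388 0.0669] F [-0.2 -0.5 -0.1] gap -0.001
t 122.3 p [0.6628 0.0388 0.067 ] F [-0.3 -0.1  1.1] gap -0.003
t 122.4 p [0.6628 0.0388 0.067 ] F [ 0.9  0.3 -0.2] gap 0.0
side 0.55 266 [211.5 185.5 145. ] [ 0.4705 -0.2047]
  tip side 0.69 [ 0.397 -0.672]
  tip side 0.66 [ 0.472 -0.178]
  tip side 0.64 [ 0.553 -0.027]
  tip side 0.6 [0.403 0.058]
  tip side 0.24 [0.651 0.388]
  tip top 0.93 [ 0.537 -0.074]
  tip top 0.87 [ 0.392 -0.631]
  tip top 0.6 [ 0.462 -0.193]
  tip top 0.54 [0.381 0.062]
  tip top 0.34 [0.75  0.158]
[ 0.47053547 -0.20465684]
```

```bash
python3 -c "
from cell import *
print(sign_off())"
```

```text
the job is handed in; nothing more can be done
None
```

The job is handed in: the one cutter I found (pot 1; pots 2 and 3 were empty) stands in the cream dish, all three pots are capped, and the door is shut hard against its stop with every glue bottle still standing; I did not pull-test the catch.

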